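Check a bronze bush on the gauge spigot and count it

TASK

Take the orange protective cap off the spigot of the green gauge stand and put it in the empty blue bin beside the stand, then push the bronze bush that stands on the table down onto the bare spigot until it sits fully home on the shoulder. Then push the counter's red plunger all the way down and let it spring back. Leave the bush on the spigot, the cap in the bin and all other things where they stand.

Things in the scene. Friction and masses are not known exactly. Their poses are not given: they have to be found in the camera images.
- cap_mid (a point): orange plastic cap over the spigot: an upturned beaker, 40 outer dia, 64 high, wall 3, open below, closed on top. This point is on its axis at mid-height (32 above its open rim); z runs from the open rim to the closed top. It stands loosely on the shoulder, inner dia 34, and lifts straight off by 60 or more
- bush_mid (a point): bronze (copper-coloured) bush standing on end on the table: plain tube, 36 outer dia, 25 bore, 45 high, about 0.2 kg. This point is on its axis at mid-height (22.5 above its lower end); z along its axis. Either end may go first
- stand: gauge stand fixed to the table: green base plate 100 x 100 x 18 high with a square steel shoulder block, 44 x 44, up to 28, and an upright steel spigot in the middle. Origin at the centre of its underside, on the spigot axis
- seat (a point): centre of the shoulder's top face, on the spigot axis, 28 above the table; z up along the spigot. The seated bush rests on this face
- spigot_top (a point): tip of the spigot, 84 above the table. Spigot 22 dia, 56 long above the shoulder, its last 10 tapering to 10 dia. Two sprung brass leaves, one on either side, bulge 3.5 out of it, widest 24 above the shoulder: the bush slides on freely at first, but must be pushed firmly for the last 30 (about 8 to 18 N past the bulge, less after it); they then hold it by friction
- bin: empty blue bin fixed to the table, 170 (x) x 150 (y) x 65 high, wall and floor 4, open on top, paper label on the outside of its -x side; origin at the centre of its underside
- plunger_top (a point): centre of the top of the red plunger head (30 dia, 8 thick) on the grey counter box (60 x 60 x 55 high, fixed to the table); at rest 95 above the table
- plunger (a joint): plunger travel in m: 0 up at rest, 0.015 fully down; sprung, 2 N at the start and 8 N fully down; springs back by itself
- bush_black: wrong bush: black plastic, same size as the bronze one; origin at the centre of its underside
- bush_steel: wrong bush: grey steel, same size as the bronze one; origin at the centre of its underside
- jar: white plastic jar with green label, 68 dia x 110 high; origin at the centre of its underside
- bearing: ball bearing lying flat, 52 outer dia, 15 thick; origin at the centre of its underside
- wrench: steel wrench 170 long lying flat along its own x; origin at mid-length on its underside
- carton: small cardboard carton 70 x 100 x 50 high; origin at the centre of its underside
Things that resemble listed ones, but are neither listed nor needed, are in the scene too. What is shaped like the stand but pink or purple is not meant.

How it is judged:
By the outcome, as a careful person would: the job done as asked, in the order asked, and still so for the second after the job is handed in, with the robot touching nothing.
It also fails if it takes over 51 s, if anything falls off the work surface, if the arm or the gripper's body presses on something with over 40 N, if the wrist force passes 120 N, or if a joint passes its speed limit or range.

ROBOT

A 6-joint arm with a two-finger parallel gripper is mounted at the origin on the work surface. World frame = base frame: x ahead of the robot, y to its left, z up, the work surface at z = 0. Lengths are in mm, angles in rad, forces in N, time in s.
With the tool pointing down it reaches from about 350 to 1000 mm from the base axis. Payload 7.1 kg.
Tool frame: the origin (TCP) lies at the very end of the fingers, on their centre line; the grasp point (between the pads) lies arm.pinch_z behind it (arm.pinch_z is the distance from the TCP to the grasp point, in mm); z points along the fingers, y is the line along which they close (so a half turn about z gives the same grasp; the last joint's range is limited). The gripper opens to 85 mm and grips with 20 to 120 N. Pads are 22 mm wide; open, the fingers measure 114 mm over their backs; the gripper's body (76 mm by 85 mm) begins 54 mm behind the grasp point. The pads swing forward as they close: fully open they stand 13 mm farther back than shut.
Start: joints at [1.285, 0.423, 1.63, -0, 1.089, -0.019], TCP at [164.747, 602.879, 231.319] pointing down, gripper open.
Joint ranges: [-3, 3], [-0.9, 2.11], [0.09, 2.58], [-1.31, 4.45], [0.11, 2.69], [-2.54, 2.54]. Speed limits (rad/s): [2.39, 2.39, 3.01, 3.14, 3.14, 3.14].

INTERFACE

Orientations are given as a unit quaternion [x, y, z, w].
In Python, from cell import observe, capture, workorder, arm gives the robot as it stands. The module is installed in compiled form; this text tells all that it offers.
- The arm moves only by the tool step_arm, never from a script. Its argument "increments" is a list of rows, each an object of numbers: "x", "y", "z": the shift along the tool's x, y, z in m; "rx", "ry", "rz": the turn, a rotation vector about the tool's x, y, z in rad; "jaw": the gripper's target within -1 to 1 (shut at 1, half-way at 0, fully open at -1). A call has 1 to 20 rows; each row is the pose to reach, as a shift and turn from the pose commanded when the call began, along the tool's axes at that moment; what a row does not reach only later rows make up. A row lasts 1/8 s, in which the tool goes at most 62.5 mm and 10.7 degrees, less where a joint would pass 70% of its speed; a pose out of reach is approached as far as the arm can. A call with a gripper value outside its range is refused whole. The fingers move at their own pace and stop on an object; "grip_force" is the grip in N (left out, the last holds). Time passes only in rows, so rows that repeat a pose let the fingers close. It gives the time, the measured TCP pose, the force, the opening and the grip force at its end, in the units of the state.
- observe(): the state, without advancing time (a new reading comes with each control period).
- capture(name): name is "scene" or "top"; returns a dict with "frame" (420x560x3 uint8, blue, green, red), "depth" (420x560 float32, mm along the optical axis (not along the pixel's ray), 0 where there is no reading), "mtx" (3x3 intrinsics, pixels), "dist_coeffs" ([k1, k2, p1, p2, k3] as OpenCV has them; the pictures are not rectified), "R" (3x3) and "t" (3): a world point X has camera coordinates R X + t. Camera axes: x right, y down, z forward; pixel columns grow to the right and rows downward; lengths in mm; the calibration is good to about 2 mm. A picture is of the moment at which its call begins.
- workorder.finish_job(): hands the job in; it is judged then, once.
The state is a dict: "time": time; "qpos": joint angles; "joint_vel": joint speeds; "joint_efforts": joint torques, N m; "position": TCP position; "eef_rot": TCP orientation; "ft_force": force on the tool from outside, world axes, zero at the start; "torque": the same for the moment, N m; "grip_width": opening from 0.0 (shut) to 1.0 (fully open); "grasp_force": force on a finger pad.
Only numpy, scipy, OpenCV 4.12 (cv2) and the standard library are available. Lean on these libraries where they do the work, as an engineer would, in place of code of your own. Each camera call takes 0.05 s, during which the arm holds its last target. There are 200 camera calls.

## Working session

There is one attempt and no reset: what is moved stays moved. The work goes in short steps, Python scripts to look and compute and a tool call to move; the robot and the scene stay as the last step left them, time stands still between calls to the robot, and variables do not carry over. Pictures are saved under pics/ and viewed, at most 10 in all, crops included, and the job is handed in when it is done.

Besides the shell and the picture viewer there is one more tool, called after "Call:" as name(argument=value, ...), one argument or row to a line, values as JSON. step_arm: Moves the arm, as the interface text tells. Its arguments: {"type":"object","properties":{"increments":{"type":"array","items":{"type":"object","properties":{"x":{"type":"number"},"y":{"type":"number"},"z":{"type":"number"},"rx":{"type":"number"},"ry":{"type":"number"},"rz":{"type":"number"},"jaw":{"type":"number"}}}},"grip_force":{"type":"number"}},"required":["increments"]}

```bash
mkdir -p pics
python3 - <<'E'
from cell import observe, capture, arm
import cv2, pickle
d={}
for n in("scene","top"):
    c=capture(n); d[n]=c; cv2.imwrite(f"pics/{n}0.png",c["frame"]); print(n,c["mtx"].tolist(),c["dist_coeffs"],c["R"].tolist(),c["t"])
pickle.dump(d,open("c0.pkl","wb"))
print(observe(),arm.pinch_z)
E
```

```text
scene [[417.54557369681106, 0.0, 268.50594254693243], [0.0, 417.54557369681106, 216.68557365062935], [0.0, 0.0, 1.0]] [-0.09259589  0.          0.          0.          0.        ] [[0.6452613091123245, 0.7637485414109316, -0.018055704232283847], [0.4887390746938672, -0.43085097118344134, -0.7586181895378387], [-0.5871728534512063, 0.48068243791817455, -0.6512852171261131]] [-355.83111468 -197.5152886  1247.26163358]
top [[537.3708649218095, 0.0, 279.9437881135211], [0.0, 537.3708649218095, 211.8189034388079], [0.0, 0.0, 1.0]] [-0.00274339  0.          0.          0.          0.        ] [[0.012100782514990633, -0.9995107591417369, 0.02884117581573028], [-0.9817086803806916, -0.017356120482383035, -0.18959649771818646], [0.19000431028723047, -0.026019366666196378, -0.9814384110225989]] [   1.68829416  560.9603208  1127.287282  ]
{'time': 0.1, 'qpos': array([ 1.28501319e+00,  4.23812237e-01,  1.63058318e+00,  5.44686085e-07,
        1.08859363e+00, -1.90197325e-02]), 'joint_vel': array([-0.00270721,  0.00050447, -0.00178273, -0.00026952,  0.00167969,
        0.00177963]), 'joint_efforts': array([-2.75782049e-04, -5.58427763e+01, -2.82445908e+01, -1.08953323e-04,
        3.08287403e-03, -2.84997515e-05]), 'position': array([164.608723  , 602.43761797, 230.60550694]), 'eef_rot': array([ 1.32986654e-01,  9.91117583e-01, -6.90067437e-04, -1.06233144e-04]), 'ft_force': array([-0.43110899, -0.28290116, -0.18263943]), 'torque': array([ 0.05499482, -0.04406583, -0.0149797 ]), 'grasp_force': 0.0, 'grip_width': 1.0013794689008209} 18.700000000000003
```

View pics/scene0.png

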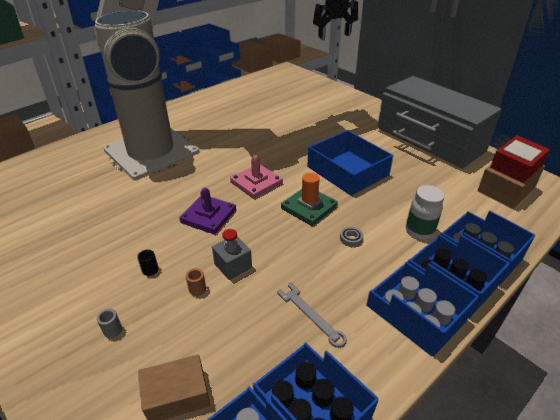

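View pics/top0.png

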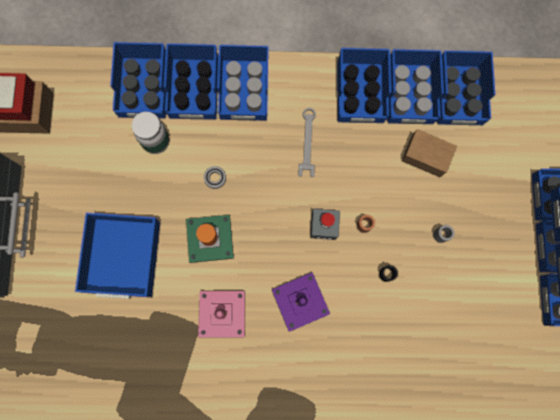

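The top view shows these things that could be confused:
- **Cap:** orange at (207,234) on the green stand. The pink (221,313) and purple (301,300) stands are not meant.
- **Bush:** bronze at (366,222), against black (388,272), steel (444,233) and the black/grey ones in the bins.
- **Bin:** the empty blue one at (118,255), against the filled blue bins.
- **Plunger:** red at (327,219), against the red box (15,95).

Next I measure these and check the bush in a close crop.

```bash
cat > h.py <<'E'
import numpy as np, cv2
def pts(c,mask):
    v,u=np.nonzero(mask&(c["depth"]>0)); z=c["depth"][v,u]
    n=cv2.undistortPoints(np.float64(np.c_[u,v])[:,None],c["mtx"],c["dist_coeffs"])[:,0]
    return (np.c_[n*z[:,None],z]-c["t"])@c["R"]
def ray(c,uv,h):
    n=cv2.undistortPoints(np.float64(uv).reshape(-1,1,2),c["mtx"],c["dist_coeffs"])[:,0]
    d=np.c_[n,np.ones(len(n))]@c["R"]; o=-c["R"].T@c["t"]
    return o+d*((h-o[2])/d[:,2])[:,None]
def hsv(c,lo,hi,box):
    m=cv2.inRange(cv2.cvtColor(c["frame"],cv2.COLOR_BGR2HSV),lo,hi)>0
    b=np.zeros_like(m); x0,y0,x1,y1=box; b[y0:y1,x0:x1]=1
    return m&b
def top(c,mask,h,tol=5):
    "fit of the top face: points near height h, min circle on the plane h"
    v,u=np.nonzero(mask&(c["depth"]>0)); P=pts(c,mask); k=abs(P[:,2]-h)<tol
    Q=ray(c,np.c_[u,v][k],h)[:,:2].astype(np.float32); (x,y),r=cv2.minEnclosingCircle(Q)
    return k.sum(),np.round([x,y,r],1),np.round(np.median(P[k],0),1),np.round(np.percentile(P[:,2],[2,98]),1)
E
python3 - <<'E'
import pickle; from h import *
d=pickle.load(open("c0.pkl","rb")); T=d["top"];S=d["scene"]
al=((0,0,0),(180,255,255))
full=lambda b:hsv(T,*al,b)
print("cap T",top(T,hsv(T,(3,150,100),(20,255,255),(190,215,225,255)),92))
print("cap S",top(S,hsv(S,(3,150,80),(20,255,255),(295,165,325,210)),92))
print("bush T",top(T,full((350,205,385,240)),45))
print("bush S",top(S,full((183,262,210,298)),45))
print("plg T",top(T,hsv(T,(0,120,80),(180,255,255),(314,205,342,235)),95))
print("plg S",top(S,hsv(S,(0,120,80),(180,255,255),(218,225,242,245)),95))
m=hsv(T,(45,60,20),(90,255,255),(180,205,240,270)); v,u=np.nonzero(m)
Q=ray(T,np.c_[u,v],18)[:,:2].astype(np.float32); print("stand T",cv2.minAreaRect(Q))
m=hsv(T,(100,120,20),(130,255,255),(65,200,165,305)); P=pts(T,m); k=abs(P[:,2]-65)<6
print("bin",cv2.minAreaRect(P[k][:,:2].astype(np.float32)), k.sum())
for n,b in(("black",(372,255,405,290)),("steel",(430,218,460,248))): print(n,top(T,full(b),45))
a=T["frame"][190:300,290:470]; cv2.imwrite("pics/crop.png",cv2.resize(a,None,fx=4,fy=4))
E
```

```text
cap T (np.int64(256), array([506.1, 167.6,  19.2]), array([505.9, 167.5,  90.9]), array([70.4, 94.8]))
cap S (np.int64(149), array([509.7, 165.5,  23.1]), array([509. , 165. ,  92.5]), array([31.2, 93.9]))
bush T (np.int64(103), array([ 544.1, -181.3,   18.3]), array([ 542.8, -181.8,   43.9]), array([-5.8, 45.1]))
bush S (np.int64(143), array([ 545.3, -184.5,   19.8]), array([ 545.8, -183.7,   44. ]), array([-2.3, 45.6]))
plg T (np.int64(138), array([539.3, -89.5,  14.4]), array([539.3, -89.1,  94.3]), array([56.6, 98.4]))
plg S (np.int64(131), array([541. , -91.6,  16.4]), array([540.4, -90.7,  95.2]), array([89.9, 97.1]))
stand T ((505.7993469238281, 166.802490234375), (98.19971466064453, 96.89156341552734), 6.661701679229736)
bin ((462.02777099609375, 359.54498291015625), (148.95693969726562, 168.97604370117188), 87.01224517822266) 567
black (np.int64(112), array([ 432.8, -230. ,   18. ]), array([ 432.2, -231.4,   43.7]), array([-5.7, 45.7]))
steel (np.int64(110), array([ 522.9, -358.4,   18.5]), array([ 523.7, -358.9,   43.6]), array([-5.3, 45.9]))
```

View pics/crop.png

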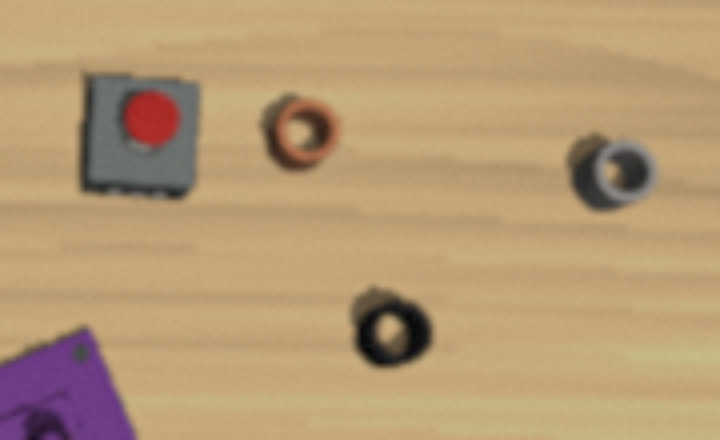

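The crop shows the bronze bush at (300,132), clearly distinct from the black (390,330) and steel (620,170) bushes, with the red plunger at (150,118). I'll move above the cap with the closing axis turned to world x.

Call:
step_arm(
  increments=[
    {"x":-0.06,"y":-0.045,"z":0.0,"rz":0.15,"jaw":-1},
    {"x":-0.1,"y":-0.075,"rz":0.33},
    {"x":-0.15,"y":-0.11,"rz":0.5},
    {"x":-0.2,"y":-0.15,"rz":0.65},
    {"x":-0.25,"y":-0.185,"rz":0.8},
    {"x":-0.3,"y":-0.22,"rz":0.95},
    {"x":-0.35,"y":-0.26,"rz":1.1},
    {"x":-0.4,"y":-0.297,"rz":1.2},
    {"x":-0.4447,"y":-0.3303,"z":0.03,"rz":1.304},
    {"x":-0.4447,"y":-0.3303,"z":0.03,"rz":1.304},
    {"x":-0.4447,"y":-0.3303,"z":0.03,"rz":1.304},
    {"x":-0.4447,"y":-0.3303,"z":0.03,"rz":1.304},
  ],
  grip_force=30,
)

```text
invalid input
```

Call:
step_arm(
  increments=[
    {"x":-0.06,"y":-0.045,"z":0,"rx":0,"ry":0,"rz":0.15,"jaw":-1},
    {"x":-0.1,"y":-0.075,"z":0,"rx":0,"ry":0,"rz":0.33,"jaw":-1},
    {"x":-0.15,"y":-0.11,"z":0,"rx":0,"ry":0,"rz":0.5,"jaw":-1},
    {"x":-0.2,"y":-0.15,"z":0,"rx":0,"ry":0,"rz":0.65,"jaw":-1},
    {"x":-0.25,"y":-0.185,"z":0,"rx":0,"ry":0,"rz":0.8,"jaw":-1},
    {"x":-0.3,"y":-0.22,"z":0,"rx":0,"ry":0,"rz":0.95,"jaw":-1},
    {"x":-0.35,"y":-0.26,"z":0,"rx":0,"ry":0,"rz":1.1,"jaw":-1},
    {"x":-0.4,"y":-0.297,"z":0,"rx":0,"ry":0,"rz":1.2,"jaw":-1},
    {"x":-0.445,"y":-0.33,"z":0.03,"rx":0,"ry":0,"rz":1.304,"jaw":-1},
    {"x":-0.445,"y":-0.33,"z":0.03,"rx":0,"ry":0,"rz":1.304,"jaw":-1},
    {"x":-0.445,"y":-0.33,"z":0.03,"rx":0,"ry":0,"rz":1.304,"jaw":-1},
    {"x":-0.445,"y":-0.33,"z":0.03,"rx":0,"ry":0,"rz":1.304,"jaw":-1},
  ],
  grip_force=30,
)

```text
time: 1.6
position: [506.5, 168.3, 201.8]
eef_rot: [0.706, 0.708, 0.0, 0.0]
ft_force: [0.5, -0.3, -0.5]
grip_width: 0.999
grasp_force: 0.0
```

Call:
step_arm(
  increments=[
    {"x":-0.0015,"z":0.05,"jaw":-1},
    {"x":-0.0015,"z":0.1,"jaw":-1},
    {"x":-0.0015,"z":0.13,"jaw":-1},
    {"x":-0.0015,"z":0.144,"jaw":-1},
    {"x":-0.0015,"z":0.144,"jaw":-1},
    {"x":-0.0015,"z":0.144,"jaw":1},
    {"x":-0.0015,"z":0.144,"jaw":1},
    {"x":-0.0015,"z":0.144,"jaw":1},
    {"x":-0.0015,"z":0.144,"jaw":1},
    {"x":-0.0015,"z":0.144,"jaw":1},
    {"x":-0.0015,"z":0.144,"jaw":1},
    {"x":-0.0015,"z":0.144,"jaw":1},
    {"x":-0.0015,"z":0.144,"jaw":1},
  ],
  grip_force=30,
)

```text
invalid input
```

Call:
step_arm(
  increments=[
    {"x":-0.0015,"y":0,"z":0.05,"rx":0,"ry":0,"rz":0,"jaw":-1},
    {"x":-0.0015,"y":0,"z":0.1,"rx":0,"ry":0,"rz":0,"jaw":-1},
    {"x":-0.0015,"y":0,"z":0.13,"rx":0,"ry":0,"rz":0,"jaw":-1},
    {"x":-0.0015,"y":0,"z":0.144,"rx":0,"ry":0,"rz":0,"jaw":-1},
    {"x":-0.0015,"y":0,"z":0.144,"rx":0,"ry":0,"rz":0,"jaw":-1},
    {"x":-0.0015,"y":0,"z":0.144,"rx":0,"ry":0,"rz":0,"jaw":1},
    {"x":-0.0015,"y":0,"z":0.144,"rx":0,"ry":0,"rz":0,"jaw":1},
    {"x":-0.0015,"y":0,"z":0.144,"rx":0,"ry":0,"rz":0,"jaw":1},
    {"x":-0.0015,"y":0,"z":0.144,"rx":0,"ry":0,"rz":0,"jaw":1},
    {"x":-0.0015,"y":0,"z":0.144,"rx":0,"ry":0,"rz":0,"jaw":1},
    {"x":-0.0015,"y":0,"z":0.144,"rx":0,"ry":0,"rz":0,"jaw":1},
    {"x":-0.0015,"y":0,"z":0.144,"rx":0,"ry":0,"rz":0,"jaw":1},
  ],
  grip_force=30,
)

```text
time: 3.1
position: [507.7, 165.9, 58.5]
eef_rot: [0.707, 0.707, 0.001, 0.0]
ft_force: [-1.3, -0.0, 6.3]
grip_width: 0.458
grasp_force: 29.5
```

Call:
step_arm(
  increments=[
    {"x":0,"y":0,"z":-0.03,"rx":0,"ry":0,"rz":0,"jaw":1},
    {"x":0,"y":0,"z":-0.07,"rx":0,"ry":0,"rz":0,"jaw":1},
    {"x":0,"y":0,"z":-0.11,"rx":0,"ry":0,"rz":0,"jaw":1},
    {"x":0,"y":0,"z":-0.11,"rx":0,"ry":0,"rz":0,"jaw":1},
    {"x":0.04,"y":-0.01,"z":-0.11,"rx":0,"ry":0,"rz":0,"jaw":1},
    {"x":0.09,"y":-0.02,"z":-0.11,"rx":0,"ry":0,"rz":0,"jaw":1},
    {"x":0.14,"y":-0.03,"z":-0.11,"rx":0,"ry":0,"rz":0,"jaw":1},
    {"x":0.18,"y":-0.042,"z":-0.11,"rx":0,"ry":0,"rz":0,"jaw":1},
    {"x":0.193,"y":-0.045,"z":-0.11,"rx":0,"ry":0,"rz":0,"jaw":1},
    {"x":0.193,"y":-0.045,"z":-0.11,"rx":0,"ry":0,"rz":0,"jaw":1},
  ],
)

```text
time: 4.35
position: [461.5, 358.7, 166.6]
eef_rot: [0.707, 0.708, -0.001, 0.0]
ft_force: [0.2, -0.5, -0.6]
grip_width: 0.46
grasp_force: 30.4
```

Run:
```python
from cell import capture
from h import *
a=capture("scene")["frame"][110:240,220:420]; cv2.imwrite("pics/lift.png",cv2.resize(a,None,fx=3,fy=3))
```

```text
(no output)
```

View pics/lift.png

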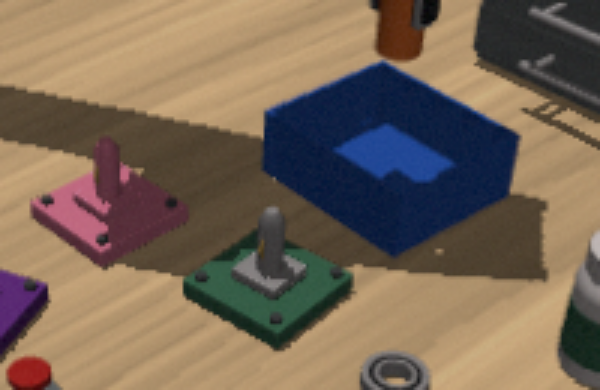

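The cap is held at (400,30) above the bin and the spigot at (270,240) is bare. I'll lower the cap into the bin and release it.

Call:
step_arm(
  increments=[
    {"x":0,"y":0,"z":0.04,"rx":0,"ry":0,"rz":0,"jaw":1},
    {"x":0,"y":0,"z":0.08,"rx":0,"ry":0,"rz":0,"jaw":1},
    {"x":0,"y":0,"z":0.11,"rx":0,"ry":0,"rz":0,"jaw":1},
    {"x":0,"y":0,"z":0.125,"rx":0,"ry":0,"rz":0,"jaw":1},
    {"x":0,"y":0,"z":0.13,"rx":0,"ry":0,"rz":0,"jaw":1},
    {"x":0,"y":0,"z":0.13,"rx":0,"ry":0,"rz":0,"jaw":1},
    {"x":0,"y":0,"z":0.13,"rx":0,"ry":0,"rz":0,"jaw":-0.4},
    {"x":0,"y":0,"z":0.13,"rx":0,"ry":0,"rz":0,"jaw":-1},
    {"x":0,"y":0,"z":0.13,"rx":0,"ry":0,"rz":0,"jaw":-1},
    {"x":0,"y":0,"z":0.13,"rx":0,"ry":0,"rz":0,"jaw":-1},
    {"x":0,"y":0,"z":0.13,"rx":0,"ry":0,"rz":0,"jaw":-1},
    {"x":0,"y":0,"z":0.1,"rx":0,"ry":0,"rz":0,"jaw":-1},
    {"x":0,"y":0,"z":0.05,"rx":0,"ry":0,"rz":0,"jaw":-1},
    {"x":0,"y":0,"z":0.0,"rx":0,"ry":0,"rz":0,"jaw":-1},
    {"x":0,"y":0,"z":-0.02,"rx":0,"ry":0,"rz":0,"jaw":-1},
    {"x":0,"y":0,"z":-0.02,"rx":0,"ry":0,"rz":0,"jaw":-1},
  ],
)

```text
time: 6.4
position: [462.9, 359.4, 189.1]
eef_rot: [0.707, 0.707, 0.002, 0.0]
ft_force: [-0.0, -0.9, -0.8]
grip_width: 1.002
grasp_force: 0.0
```

Run:
```python
from cell import capture
from h import *
T=capture("top");S=capture("scene")
m=hsv(T,(3,150,60),(20,255,255),(65,200,165,305)); P=pts(T,m); print("cap",len(P),P.size and (np.median(P,0),P[:,2].max()))
for n,c,b in(("T",T,(185,210,235,265)),("S",S,(295,170,325,205))):
    P=pts(c,hsv(c,(0,0,0),(180,255,255),b))
    for lo,hi in((40,55),(55,72),(75,90)):
        q=P[(P[:,2]>lo)&(P[:,2]<hi)]; print(n,lo,len(q),q.size and np.round([*q.min(0)[:2],*q.max(0)[:2],*np.median(q,0)],1))
    q=P[abs(P[:,2]-28)<4][:,:2].astype(np.float32); print("shoulder",cv2.minAreaRect(q))
a=S["frame"][110:240,220:420]; cv2.imwrite("pics/bin.png",cv2.resize(a,None,fx=3,fy=3))
```

```text
cap 328 (array([458.96142259, 353.4266358 ,  65.64170944]), np.float64(73.11434314995844))
T 40 13 [496.2 154.7 509.1 180.8 498.7 163.3  51. ]
T 55 21 [496.4 156.7 517.2 180.2 500.4 163.5  65.1]
T 75 59 [497.2 159.  516.2 176.1 505.7 168.7  79.4]
shoulder ((508.3804626464844, 167.293701171875), (64.25395202636719, 89.2983627319336), 14.79761028289795)
S 40 44 [505.2 153.4 517.4 175.4 513.8 161.8  47.7]
S 55 54 [500.7 155.5 517.9 173.  512.9 161.4  63.7]
S 75 48 [498.5 157.  518.3 175.1 509.2 164.2  79.3]
shoulder ((506.2853088378906, 168.01426696777344), (44.61787796020508, 47.2818489074707), 4.581664562225342)
```

View pics/bin.png

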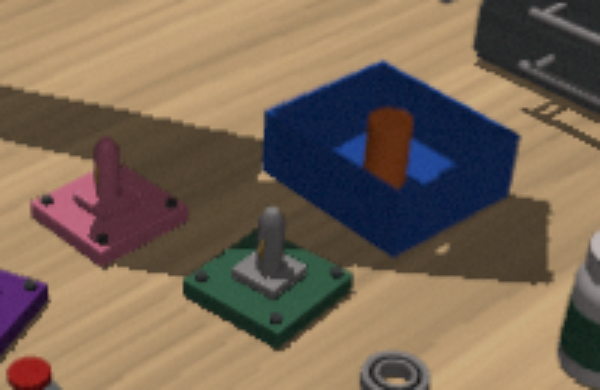

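The cap stands upright in the bin at (390,145). Next is the bush.

Call:
step_arm(
  increments=[
    {"x":-0.04,"y":0.006,"z":0,"rx":0,"ry":0,"rz":0,"jaw":-1},
    {"x":-0.1,"y":0.015,"z":0,"rx":0,"ry":0,"rz":0,"jaw":-1},
    {"x":-0.16,"y":0.024,"z":0,"rx":0,"ry":0,"rz":0,"jaw":-1},
    {"x":-0.22,"y":0.033,"z":0,"rx":0,"ry":0,"rz":0,"jaw":-1},
    {"x":-0.28,"y":0.042,"z":0,"rx":0,"ry":0,"rz":0,"jaw":-1},
    {"x":-0.34,"y":0.051,"z":0,"rx":0,"ry":0,"rz":0,"jaw":-1},
    {"x":-0.4,"y":0.06,"z":0,"rx":0,"ry":0,"rz":0,"jaw":-1},
    {"x":-0.46,"y":0.069,"z":0,"rx":0,"ry":0,"rz":0,"jaw":-1},
    {"x":-0.51,"y":0.077,"z":0,"rx":0,"ry":0,"rz":0,"jaw":-1},
    {"x":-0.542,"y":0.082,"z":0.03,"rx":0,"ry":0,"rz":0,"jaw":-1},
    {"x":-0.542,"y":0.082,"z":0.06,"rx":0,"ry":0,"rz":0,"jaw":-1},
    {"x":-0.542,"y":0.082,"z":0.08,"rx":0,"ry":0,"rz":0,"jaw":-1},
    {"x":-0.542,"y":0.082,"z":0.08,"rx":0,"ry":0,"rz":0,"jaw":-1},
    {"x":-0.542,"y":0.082,"z":0.08,"rx":0,"ry":0,"rz":0,"jaw":-1},
  ],
)

```text
time: 8.25
position: [543.9, -183.1, 107.0]
eef_rot: [0.707, 0.707, -0.0, -0.0]
ft_force: [0.4, -0.2, -0.7]
grip_width: 1.004
grasp_force: 0.0
```

Call:
step_arm(
  increments=[
    {"x":0,"y":0,"z":0.04,"rx":0,"ry":0,"rz":0,"jaw":-1},
    {"x":0,"y":0,"z":0.075,"rx":0,"ry":0,"rz":0,"jaw":-1},
    {"x":0,"y":0,"z":0.09,"rx":0,"ry":0,"rz":0,"jaw":-1},
    {"x":0,"y":0,"z":0.092,"rx":0,"ry":0,"rz":0,"jaw":-1},
    {"x":0,"y":0,"z":0.092,"rx":0,"ry":0,"rz":0,"jaw":-1},
    {"x":0,"y":0,"z":0.092,"rx":0,"ry":0,"rz":0,"jaw":0},
    {"x":0,"y":0,"z":0.092,"rx":0,"ry":0,"rz":0,"jaw":0.2},
    {"x":0,"y":0,"z":0.092,"rx":0,"ry":0,"rz":0,"jaw":1},
    {"x":0,"y":0,"z":0.092,"rx":0,"ry":0,"rz":0,"jaw":1},
    {"x":0,"y":0,"z":0.092,"rx":0,"ry":0,"rz":0,"jaw":1},
    {"x":0,"y":0,"z":0.092,"rx":0,"ry":0,"rz":0,"jaw":1},
    {"x":0,"y":0,"z":0.092,"rx":0,"ry":0,"rz":0,"jaw":1},
    {"x":0,"y":0,"z":0.092,"rx":0,"ry":0,"rz":0,"jaw":1},
  ],
  grip_force=90,
)

```text
time: 9.88
position: [544.4, -183.4, 16.3]
eef_rot: [0.707, 0.707, 0.0, 0.0]
ft_force: [-1.9, 0.3, 8.8]
grip_width: 0.393
grasp_force: 88.7
```

Call:
step_arm(
  increments=[
    {"x":0,"y":0,"z":-0.03,"rx":0,"ry":0,"rz":0,"jaw":1},
    {"x":0,"y":0,"z":-0.08,"rx":0,"ry":0,"rz":0,"jaw":1},
    {"x":0,"y":0,"z":-0.13,"rx":0,"ry":0,"rz":0,"jaw":1},
    {"x":0,"y":0,"z":-0.13,"rx":0,"ry":0,"rz":0,"jaw":1},
    {"x":0.04,"y":-0.004,"z":-0.13,"rx":0,"ry":0,"rz":0,"jaw":1},
    {"x":0.09,"y":-0.01,"z":-0.13,"rx":0,"ry":0,"rz":0,"jaw":1},
    {"x":0.15,"y":-0.016,"z":-0.13,"rx":0,"ry":0,"rz":0,"jaw":1},
    {"x":0.21,"y":-0.022,"z":-0.13,"rx":0,"ry":0,"rz":0,"jaw":1},
    {"x":0.26,"y":-0.028,"z":-0.13,"rx":0,"ry":0,"rz":0,"jaw":1},
    {"x":0.31,"y":-0.033,"z":-0.13,"rx":0,"ry":0,"rz":0,"jaw":1},
    {"x":0.34,"y":-0.036,"z":-0.13,"rx":0,"ry":0,"rz":0,"jaw":1},
    {"x":0.35,"y":-0.037,"z":-0.13,"rx":0,"ry":0,"rz":0,"jaw":1},
    {"x":0.35,"y":-0.037,"z":-0.13,"rx":0,"ry":0,"rz":0,"jaw":1},
    {"x":0.35,"y":-0.037,"z":-0.13,"rx":0,"ry":0,"rz":0,"jaw":1},
  ],
)

```text
time: 11.62
position: [506.8, 165.7, 144.9]
eef_rot: [0.707, 0.707, -0.0, -0.0]
ft_force: [-0.2, -0.0, -1.1]
grip_width: 0.396
grasp_force: 89.9
```

Run:
```python
from cell import capture
from h import *
S=capture("scene"); a=S["frame"][120:240,240:380]; cv2.imwrite("pics/over.png",cv2.resize(a,None,fx=5,fy=5))
# vertical axis pixels for a column at the bush axis vs spigot
m=hsv(S,(0,90,30),(20,255,255),(290,130,335,195)); P=pts(S,m); print(len(P),np.round(np.percentile(P,[2,50,98],axis=0),1))
k=(P[:,2]>125)&(P[:,2]<200); v,u=np.nonzero(m&(S["depth"]>0))
for r in range(v.min(),v.max()+1,3):
    w=u[v==r]; print(r,w.size and (w.min(),w.max()))
```

```text
1434 [[227.6 149.7  -1.5]
 [413.  257.3   1.3]
 [520.2 393.5 174.5]]
130 (np.int64(290), np.int64(292))
133 (np.int64(290), np.int64(311))
136 (np.int64(290), np.int64(311))
139 (np.int64(290), np.int64(319))
142 (np.int64(290), np.int64(313))
145 (np.int64(290), np.int64(314))
148 (np.int64(290), np.int64(314))
151 (np.int64(290), np.int64(313))
154 (np.int64(290), np.int64(313))
157 (np.int64(290), np.int64(312))
160 (np.int64(290), np.int64(312))
163 (np.int64(290), np.int64(318))
166 (np.int64(290), np.int64(316))
169 (np.int64(290), np.int64(310))
172 (np.int64(290), np.int64(314))
175 (np.int64(290), np.int64(318))
178 (np.int64(290), np.int64(323))
181 (np.int64(290), np.int64(328))
184 (np.int64(290), np.int64(332))
187 (np.int64(290), np.int64(334))
190 (np.int64(290), np.int64(334))
193 (np.int64(290), np.int64(334))
```

View pics/over.png

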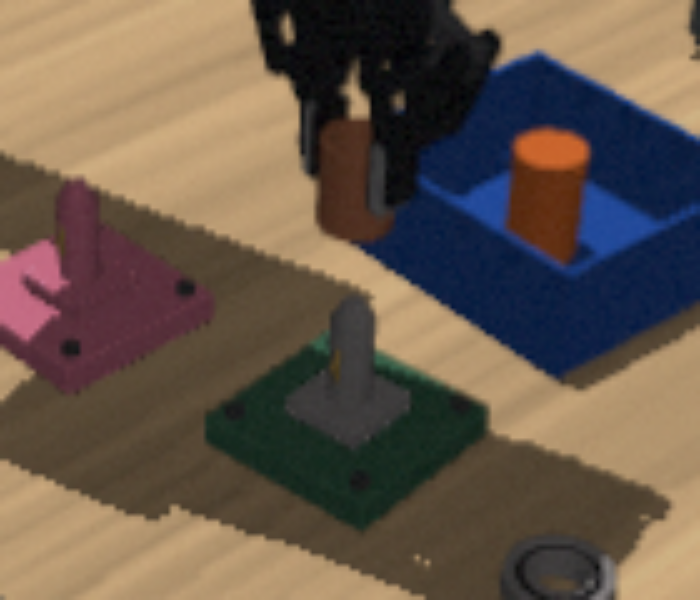

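Bronze bush is held upright, its lower end at (355,215), in line above the spigot tip at (352,300). I'll lower it onto the taper.

Call:
step_arm(
  increments=[
    {"x":0.001,"y":0.0005,"z":0.02,"rx":0,"ry":0,"rz":0,"jaw":1},
    {"x":0.001,"y":0.0005,"z":0.04,"rx":0,"ry":0,"rz":0,"jaw":1},
    {"x":0.001,"y":0.0005,"z":0.046,"rx":0,"ry":0,"rz":0,"jaw":1},
    {"x":0.001,"y":0.0005,"z":0.052,"rx":0,"ry":0,"rz":0,"jaw":1},
    {"x":0.001,"y":0.0005,"z":0.058,"rx":0,"ry":0,"rz":0,"jaw":1},
    {"x":0.001,"y":0.0005,"z":0.064,"rx":0,"ry":0,"rz":0,"jaw":1},
    {"x":0.001,"y":0.0005,"z":0.064,"rx":0,"ry":0,"rz":0,"jaw":1},
  ],
)

```text
time: 12.55
position: [507.3, 167.7, 81.0]
eef_rot: [0.707, 0.707, -0.0, -0.0]
ft_force: [-0.0, -1.0, -1.3]
grip_width: 0.395
grasp_force: 89.9
```

Call:
step_arm(
  increments=[
    {"x":0,"y":0,"z":0.006,"rx":0,"ry":0,"rz":0,"jaw":1},
    {"x":0,"y":0,"z":0.012,"rx":0,"ry":0,"rz":0,"jaw":1},
    {"x":0,"y":0,"z":0.018,"rx":0,"ry":0,"rz":0,"jaw":1},
    {"x":0,"y":0,"z":0.024,"rx":0,"ry":0,"rz":0,"jaw":1},
    {"x":0,"y":0,"z":0.03,"rx":0,"ry":0,"rz":0,"jaw":1},
    {"x":0,"y":0,"z":0.034,"rx":0,"ry":0,"rz":0,"jaw":1},
    {"x":0,"y":0,"z":0.034,"rx":0,"ry":0,"rz":0,"jaw":1},
  ],
)

```text
time: 13.42
position: [506.9, 167.5, 46.3]
eef_rot: [0.707, 0.707, -0.001, -0.0]
ft_force: [2.5, -0.1, -7.3]
grip_width: 0.393
grasp_force: 90.1
```

Call:
step_arm(
  increments=[
    {"x":0,"y":0,"z":0.002,"rx":0,"ry":0,"rz":0,"jaw":1},
    {"x":0,"y":0,"z":0.003,"rx":0,"ry":0,"rz":0,"jaw":1},
    {"x":0,"y":0,"z":0.003,"rx":0,"ry":0,"rz":0,"jaw":1},
  ],
)

```text
time: 13.8
position: [507.3, 167.7, 44.4]
eef_rot: [0.707, 0.707, -0.0, -0.0]
ft_force: [-0.4, -0.5, 2.4]
grip_width: 0.392
grasp_force: 91.1
```

Call:
step_arm(
  increments=[
    {"x":0,"y":0,"z":0.001,"rx":0,"ry":0,"rz":0,"jaw":1},
    {"x":0,"y":0,"z":0.002,"rx":0,"ry":0,"rz":0,"jaw":1},
    {"x":0,"y":0,"z":0.002,"rx":0,"ry":0,"rz":0,"jaw":1},
  ],
)

```text
time: 14.18
position: [507.4, 167.7, 44.2]
eef_rot: [0.707, 0.707, -0.0, -0.0]
ft_force: [-7.1, -2.1, 25.2]
grip_width: 0.397
grasp_force: 93.7
```

Call:
step_arm(
  increments=[
    {"x":0,"y":0,"z":-0.0015,"rx":0,"ry":0,"rz":0,"jaw":1},
    {"x":0,"y":0,"z":-0.0015,"rx":0,"ry":0,"rz":0,"jaw":-1},
    {"x":0,"y":0,"z":-0.0015,"rx":0,"ry":0,"rz":0,"jaw":-1},
    {"x":0,"y":0,"z":-0.0015,"rx":0,"ry":0,"rz":0,"jaw":-1},
    {"x":0,"y":0,"z":-0.0015,"rx":0,"ry":0,"rz":0,"jaw":-1},
    {"x":0,"y":0,"z":-0.0015,"rx":0,"ry":0,"rz":0,"jaw":-1},
    {"x":0,"y":0,"z":-0.03,"rx":0,"ry":0,"rz":0,"jaw":-1},
    {"x":0,"y":0,"z":-0.08,"rx":0,"ry":0,"rz":0,"jaw":-1},
    {"x":0,"y":0,"z":-0.12,"rx":0,"ry":0,"rz":0,"jaw":-1},
    {"x":-0.05,"y":0.006,"z":-0.12,"rx":0,"ry":0,"rz":0,"jaw":1},
    {"x":-0.11,"y":0.014,"z":-0.12,"rx":0,"ry":0,"rz":0,"jaw":1},
    {"x":-0.17,"y":0.022,"z":-0.12,"rx":0,"ry":0,"rz":0,"jaw":1},
    {"x":-0.23,"y":0.03,"z":-0.12,"rx":0,"ry":0,"rz":0,"jaw":1},
    {"x":-0.258,"y":0.033,"z":-0.12,"rx":0,"ry":0,"rz":0,"jaw":1},
    {"x":-0.258,"y":0.033,"z":-0.12,"rx":0,"ry":0,"rz":0,"jaw":1},
    {"x":-0.258,"y":0.033,"z":-0.12,"rx":0,"ry":0,"rz":0,"jaw":1},
  ],
)

```text
time: 16.18
position: [540.2, -89.7, 162.2]
eef_rot: [0.707, 0.707, -0.0, -0.0]
ft_force: [-1.1, 0.2, 0.5]
grip_width: 0.001
grasp_force: 0.0
```

Run:
```python
from cell import capture
from h import *
T=capture("top");S=capture("scene"); a=S["frame"][130:240,250:390]; cv2.imwrite("pics/seat.png",cv2.resize(a,None,fx=5,fy=5))
for n,c,b in(("T",T,(185,210,235,265)),("S",S,(295,170,325,215))):
    m=hsv(c,(0,70,20),(22,255,255),b); P=pts(c,m); print(n,len(P),np.round(np.percentile(P,[3,10,50,90,97],axis=0),1).tolist()); print(top(c,m,73,6))
```

```text
T 917 [[449.1, 112.5, -5.0], [452.0, 115.4, -3.5], [516.2, 164.3, 0.0], [569.7, 219.2, 71.2], [572.7, 223.2, 74.8]]
(np.int64(130), array([506.4, 167.5,  18. ]), array([507.7, 168.2,  72.6]), array([-5.3, 75.4]))
S 684 [[379.1, 151.3, -1.1], [391.6, 152.9, -0.3], [451.9, 224.8, 2.1], [521.6, 274.5, 71.3], [523.4, 283.2, 75.0]]
(np.int64(91), array([507.7, 165.4,  22.4]), array([512.3, 161.8,  73.7]), array([-1.3, 75.4]))
```

View pics/seat.png

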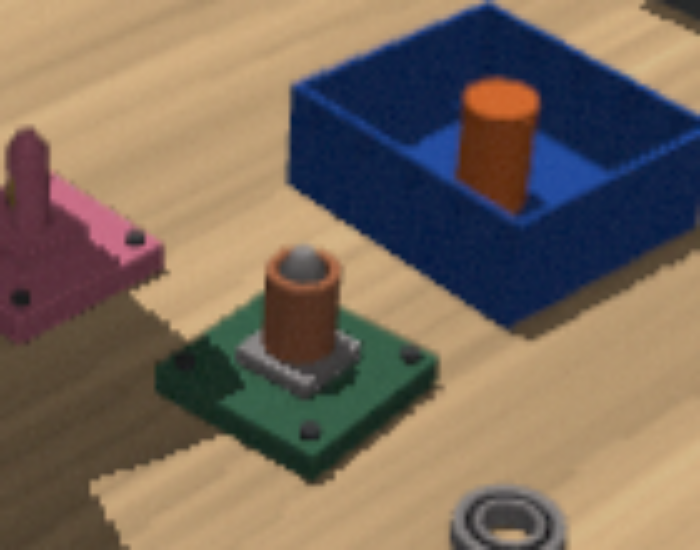

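The bush sits flush on the shoulder block at (300,350), its top at about 72.6 mm (73 expected), and the cap is in the bin. The shut fingers are now over the plunger, so I press it.

Call:
step_arm(
  increments=[
    {"x":-0.0005,"y":0,"z":0.04,"rx":0,"ry":0,"rz":0,"jaw":1},
    {"x":-0.0005,"y":0,"z":0.06,"rx":0,"ry":0,"rz":0,"jaw":1},
    {"x":-0.0005,"y":0,"z":0.066,"rx":0,"ry":0,"rz":0,"jaw":1},
    {"x":-0.0005,"y":0,"z":0.071,"rx":0,"ry":0,"rz":0,"jaw":1},
    {"x":-0.0005,"y":0,"z":0.076,"rx":0,"ry":0,"rz":0,"jaw":1},
    {"x":-0.0005,"y":0,"z":0.08,"rx":0,"ry":0,"rz":0,"jaw":1},
    {"x":-0.0005,"y":0,"z":0.082,"rx":0,"ry":0,"rz":0,"jaw":1},
    {"x":-0.0005,"y":0,"z":0.082,"rx":0,"ry":0,"rz":0,"jaw":1},
  ],
)

```text
time: 17.27
position: [540.9, -90.4, 81.0]
eef_rot: [0.707, 0.707, 0.0, 0.0]
ft_force: [-2.4, 5.0, 7.1]
grip_width: 0.001
grasp_force: 3.6
```

Call:
step_arm(
  increments=[
    {"x":0,"y":0,"z":0.001,"rx":0,"ry":0,"rz":0,"jaw":1},
    {"x":0,"y":0,"z":0.002,"rx":0,"ry":0,"rz":0,"jaw":1},
    {"x":0,"y":0,"z":0.002,"rx":0,"ry":0,"rz":0,"jaw":1},
  ],
)

```text
time: 17.65
position: [540.9, -90.4, 79.9]
eef_rot: [0.707, 0.707, 0.001, 0.0]
ft_force: [-4.9, 4.8, 15.0]
grip_width: -0.001
grasp_force: 7.8
```

Call:
step_arm(
  increments=[
    {"x":0,"y":0,"z":0.001,"rx":0,"ry":0,"rz":0,"jaw":1},
    {"x":0,"y":0,"z":0.001,"rx":0,"ry":0,"rz":0,"jaw":1},
  ],
)

```text
time: 17.9
position: [541.0, -90.4, 79.8]
eef_rot: [0.707, 0.707, 0.001, 0.0]
ft_force: [-8.1, 4.8, 24.3]
grip_width: 0.001
grasp_force: 12.5
```

The plunger is hard on its stop: 24 N with no further travel. I'll retreat now.

Call:
step_arm(
  increments=[
    {"x":0,"y":0,"z":-0.01,"rx":0,"ry":0,"rz":0,"jaw":1},
    {"x":0,"y":0,"z":-0.03,"rx":0,"ry":0,"rz":0,"jaw":1},
    {"x":0,"y":0,"z":-0.08,"rx":0,"ry":0,"rz":0,"jaw":1},
    {"x":0,"y":0,"z":-0.13,"rx":0,"ry":0,"rz":0,"jaw":1},
    {"x":0,"y":-0.05,"z":-0.15,"rx":0,"ry":0,"rz":0,"jaw":1},
    {"x":0,"y":-0.1,"z":-0.15,"rx":0,"ry":0,"rz":0,"jaw":1},
    {"x":0,"y":-0.1,"z":-0.15,"rx":0,"ry":0,"rz":0,"jaw":1},
    {"x":0,"y":-0.1,"z":-0.15,"rx":0,"ry":0,"rz":0,"jaw":1},
  ],
)

```text
time: 18.9
position: [441.6, -91.1, 228.0]
eef_rot: [0.707, 0.707, 0.001, 0.001]
ft_force: [1.0, 0.1, -0.5]
grip_width: -0.003
grasp_force: 0.0
```

Run:
```python
from cell import capture
from h import *
T=capture("top");S=capture("scene"); cv2.imwrite("pics/end.png",S["frame"])
print(top(S,hsv(S,(0,120,80),(180,255,255),(218,225,242,245)),95)); print(top(T,hsv(T,(0,120,80),(180,255,255),(314,205,342,235)),95))
```

```text
Traceback (most recent call last):
  File "h.py", line 17, in top
    Q=ray(c,np.c_[u,v][k],h)[:,:2].astype(np.float32); (x,y),r=cv2.minEnclosingCircle(Q)
      ~~~^^^^^^^^^^^^^^^^^^^
  File "h.py", line 7, in ray
    n=cv2.undistortPoints(np.float64(uv).reshape(-1,1,2),c["mtx"],c["dist_coeffs"])[:,0]
      ~~~~~~~~~~~~~~~~~~~^^^^^^^^^^^^^^^^^^^^^^^^^^^^^^^^^^^^^^^^^^^^^^^^^^^^^^^^^^
cv2.error: OpenCV(4.12.0) /io/opencv/modules/calib3d/src/undistort.dispatch.cpp:347: error: (-215:Assertion failed) CV_IS_MAT(_src) && CV_IS_MAT(_dst) && (_src->rows == 1 || _src->cols == 1) && (_dst->rows == 1 || _dst->cols == 1) && _src->cols + _src->rows - 1 == _dst->rows + _dst->cols - 1 && (CV_MAT_TYPE(_src->type) == CV_32FC2 || CV_MAT_TYPE(_src->type) == CV_64FC2) && (CV_MAT_TYPE(_dst->type) == CV_32FC2 || CV_MAT_TYPE(_dst->type) == CV_64FC2) in function 'cvUndistortPointsInternal'
```

View pics/end.png

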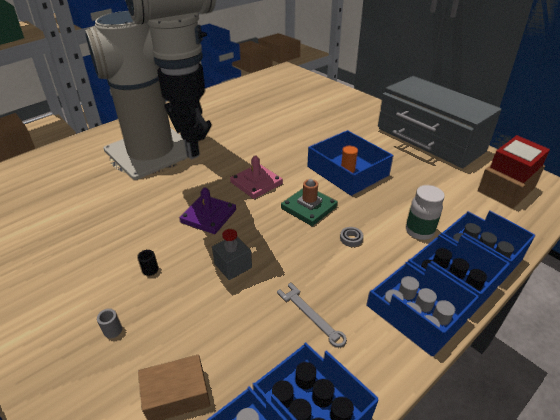

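The bush is on the spigot at (310,193) and the cap in the bin at (349,158). The plunger, now in shadow, is back up at (230,234), the same pixel row as at the start. Everything else stands where it did and the arm is clear, so I hand in.

```bash
python3 -c "
from cell import workorder; print(workorder.finish_job())"
```

```text
the job is handed in; nothing more can be done
None
```

The job is handed in at about 19 s of the 51 s allowed: the cap is in the bin, the bush is fully home on the spigot, and the plunger was pushed to its stop and looks sprung back in the last picture (its height re-measurement failed).

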